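# Lay the carton down in the gift box and shut the lid

### The arm

A 6-joint arm with a two-finger parallel gripper is mounted at the origin on the work surface. World frame = base frame: x ahead of the robot, y to its left, z up, the work surface at z = 0. Lengths are in mm, angles in rad, forces in N, time in s.
With the tool pointing down it reaches from about 225 to 725 mm from the base axis. Payload 3.1 kg.
Tool frame: the origin (TCP) lies at the very end of the fingers, on their centre line; the grasp point (between the pads) lies 19 mm behind it; z points along the fingers, y is the direction in which the jaws open and shut (so a half turn about z gives the same grasp; the last joint's range is limited). The gripper opens to 85 mm and grips with 20 to 120 N. Pads are 22 mm wide; open, the fingers measure 114 mm over their backs; the gripper's body (76 mm by 85 mm) begins 54 mm behind the grasp point. The pads swing forward as they close: fully open they stand 13 mm farther back than shut.
Start: joints at [-1.32, 0.048, 0.099, 1.622, 0, 1.443], TCP at [194.133, -487.781, 231.312] pointing down, gripper open.
Joint ranges: [-2.91, 2.91], [-0.99, 1.94], [-1.21, 1.42], [-2.12, 2.29], [-1.49, 1.47], [-3.14, 3.14]. Speed limits (rad/s): [2.79, 2.79, 3.14, 3.14, 3.14, 3.14].

### API

Orientations are given as [roll, pitch, yaw] about the fixed x, y, z axes, in that order (R = Rz(yaw) Ry(pitch) Rx(roll)).
In Python, from rig import r gives the robot as it stands.
- The arm moves only by the tool carry_out, never from a script. Its argument "deltas" is a list of rows, each a list of 3 entries, a list of its own where there are three numbers: the shift along the tool's x, y, z in mm, then the turn about the tool's z in degrees, then the opening, from -1 (shut) to 1 (fully open), so that 0 is half open. In form: [[[x, y, z], spin, claw], ...]. A call has 1 to 8 rows; each row shifts and turns the commanded pose from where the row before left it, along the tool's axes as they then stand; what a row does not reach is not made up. A row lasts 1/8 s, in which the tool goes at most 62.5 mm and 10.7 degrees, less where a joint would pass 70% of its speed; a pose out of reach is approached as far as the arm can. A call with a gripper value outside its range is refused whole. The fingers move at their own pace and stop on an object; "grip_force" is the grip in N (left out, the last holds). Time passes only in rows, so rows that do not move let the fingers close. It gives the time, the measured TCP pose, the force and the opening at its end, in the units of the state.
- r.get_obs(): the state, without advancing time (a new reading comes with each control period).
- r.get_image(name): name is "scene" or "top" or "wrist"; returns (picture, depth): 480x640x3 uint8, red, green, blue; 480x640 float32, mm along the optical axis (not along the pixel's ray), 0 where there is no reading.
- r.calibration(name): a dict with "intrinsics" (3x3 intrinsics, pixels), "R" (3x3) and "t" (3): a world point X has camera coordinates R X + t. Camera axes: x right, y down, z forward; pixel columns grow to the right and rows downward; lengths in mm; the calibration is good to about 2 mm. A picture is of the moment at which its call begins: read the wrist's pose just before it. calibration takes no time and is no camera call; for the wrist camera it gives the pose at the moment of the call.
- r.sign_off(): hands the job in, once; it reports no verdict.
The state is a dict: "time": time; "qpos": joint angles; "joint_velocities": joint speeds; "tau": joint torques, N m; "tool_pos": TCP position; "orientation": TCP orientation; "wrist_force": force on the tool from outside, world axes, zero at the start; "torque": the same for the moment, N m; "grip_width": opening from 0.0 (shut) to 1.0 (fully open).
Only numpy, scipy, OpenCV 4.12 (cv2) and the standard library are available. Lean on these libraries where they do the work, as an engineer would, in place of code of your own. Each camera call takes 0.05 s, during which the arm holds its last target. There are 200 camera calls.

### The job

The green carton is standing on end inside the open gift box. Push it over so that it lies flat on its broad side on the box floor, then push the lid over and press it fully shut. Only push: do not lift the carton, and leave everything else on the table where it stands.

Things in the scene. Friction and masses are not known exactly. Their poses are not given: they have to be found in the camera images.
- giftbox: Cream board gift box, fixed, lying across in front of the robot (yaw up to 0.3). Origin: centre of its underside, on the table. Own x: across, away from the robot; y: along it; z up. Outside 108 (x) by 328 (y) by 56 mm high, walls and floor 4 mm, inside 100 by 320 by 52 deep. An 18 mm high timber strip round its foot, in front (out to x = -68 mm) and at both ends (to y = +-182).
- carton_mid (a point): Centre of the green carton (yellow band, labels on its broad faces), loose, about 0.25 kg: 120 mm long (own z, up while it stands), 80 mm (own x, across the box), 40 mm thick (own y, along the box). Standing in the box its centre is 64 mm and its top 124 mm above the table; lying flat, its centre is at 24 mm.
- carton: The same green carton; origin: centre of its foot. It stands anywhere along the box, up to 110 mm from the box's middle, its x and y along the box's own within 0.08 rad. There is always room for it to fall along the box towards the box's middle (either way if it stands at the middle).
- lid (a joint): Lid angle, rad: 0 = shut flat on the rim, 1.57 = upright; 1.85 to 2.15 at the start (leaning back, away from the robot), stop at 2.3. The hinge line is the box's far top edge: giftbox x = 54 mm, z = 56 mm, along y. The hinge is stiff: the lid stays at any angle where it is left, and takes 1 to 3 N at its free edge to move, right down to shut.
- lid_edge (a point): Middle of the lid's free edge, 111 mm from the hinge line. The lid is a 5 mm cream board, 332 mm long (along the box's y), with a lip along the free edge that, when shut, hangs 11 mm below the lid's underside outside the front wall.
- orange_carton: Orange carton standing loose on the table, 80 by 40 by 120 mm high, as big as the green one; origin: centre of its underside. To be left alone.
- lotion: Pale bottle with grey cap, 56 mm across, 160 mm high; origin: centre of its underside. To be left alone.
- amber: Amber bottle with black cap, 56 mm across, 130 mm high; origin: centre of its underside. To be left alone.
- spool: Empty wooden ribbon spool standing on end, 64 mm across, 56 mm high; origin: centre of its underside. To be left alone.
- balm: Amber jar with a brass lid, 60 mm across, 55 mm high, by the right-hand (-y) end of the gift box; origin: centre of its underside. To be left alone.
- soap: Small white soap box lying in front of the gift box, 55 by 85 by 30 mm high; origin: centre of its underside. To be left alone.
- tape: Roll of brown tape lying in front of the gift box, 80 mm across, 30 mm high; origin: centre of its underside. To be left alone.
Mind the look-alikes: they are no part of the job. Leave any purple look-alike of the carton alone.

How it is judged:
By the outcome, as a careful person would: the job done as asked, in the order asked, and still so for the second after the job is handed in, with the robot touching nothing.
It also fails if it takes over 50 s, if anything falls off the work surface, if the arm or the gripper's body presses on something with over 40 N, if the wrist force passes 120 N, or if a joint passes its speed limit or range.

## Working session

There is one attempt and no reset: what is moved stays moved. The work goes in short steps, Python scripts to look and compute and a tool call to move; the robot and the scene stay as the last step left them, time stands still between calls to the robot, and variables do not carry over. Pictures are saved under pics/ and viewed, about 8 in all and at most 12, crops included, and the job is handed in when it is done.

Besides the shell and the picture viewer there is one more tool, called as name([rows], argument=value, ...), one row to a line, values as JSON. carry_out: Moves the arm, as the interface text tells. Its arguments: {"type":"object","properties":{"deltas":{"type":"array"},"grip_force":{"type":"number"}},"required":["deltas"]}

```bash
mkdir -p pics; ls
python3 - <<'E'
from rig import r
import cv2,numpy as np
o=r.get_obs();print(o)
for n in("top","scene"):
    p,d=r.get_image(n);cv2.imwrite(f"pics/{n}0.png",p[:,:,::-1]);np.save(f"pics/{n}0d.npy",d)
    c=r.calibration(n);print(n,c)
E
```

```text
pics
{'time': 0.0, 'qpos': array([-1.31978341e+00,  4.87186902e-02,  9.76228068e-02,  1.62200057e+00,
       -1.93615633e-05,  1.44300190e+00]), 'joint_velocities': array([ 0.00028395, -0.00180594,  0.00141393,  0.001236  ,  0.0011632 ,
       -0.00176775]), 'tau': array([ 7.13284517e-04, -3.38784170e+01,  3.20013106e+01,  2.03739794e-02,
       -5.40777637e-05,  1.44968922e-06]), 'tool_pos': array([ 193.98633244, -487.19945095,  230.14635353]), 'orientation': array([-3.13930881e+00, -2.73940243e-04,  3.78807049e-01]), 'wrist_force': array([ 0.39814768,  0.54455029, -0.67146207]), 'torque': array([-0.01105118, -0.02374207,  0.00802004]), 'grip_width': 1.0018217227619535}
top {'intrinsics': array([[564.04581371,   0.        , 316.10054522],
       [  0.        , 564.04581371, 240.85758212],
       [  0.        ,   0.        ,   1.        ]]), 'R': array([[-0.00424   , -0.99996359,  0.00740534],
       [-0.98427608,  0.00286555, -0.17661368],
       [ 0.17658603, -0.00803774, -0.98425239]]), 't': array([ -17.18167484,  482.49257521, 1577.4297324 ])}
scene {'intrinsics': array([[564.13806532,   0.        , 322.04765245],
       [  0.        , 564.13806532, 245.87975846],
       [  0.        ,   0.        ,   1.        ]]), 'R': array([[ 0.27976082,  0.95999291, -0.01214525],
       [ 0.7498072 , -0.22637427, -0.6217265 ],
       [-0.5996024 ,  0.16482812, -0.78314025]]), 't': array([-137.41842706, -308.07975144, 1805.7775789 ])}
```

View pics/top0.png

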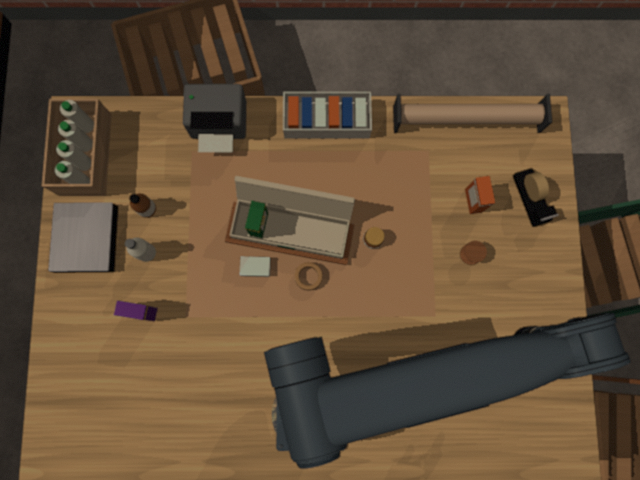

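View pics/scene0.png

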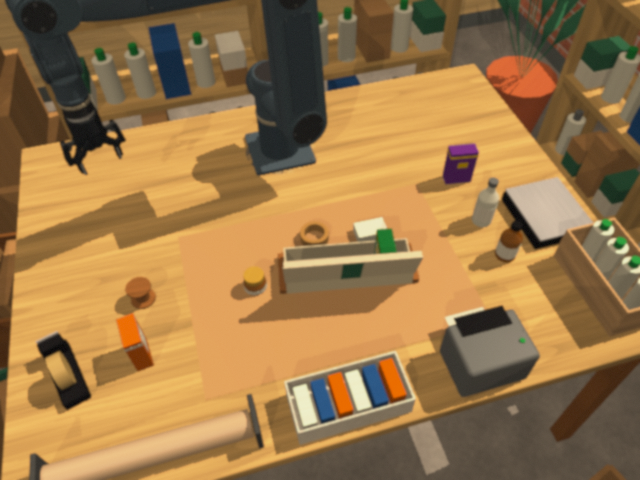

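The top view shows the gift box from about (230,225) to (352,250), yawed slightly clockwise, with its lid leaning back. The green carton stands in its left (+y) end at about (257,219). Two look-alikes are the purple carton at (135,311) and the orange one at (480,195). The green one inside the box fits the description. Next I'll measure and make a confirming crop.

```bash
cat > h.py <<'E'
import numpy as np,cv2
def cloud(d,c):
    K,R,t=c["intrinsics"],c["R"],c["t"]
    v,u=np.mgrid[:480,:640]
    P=np.stack([(u-K[0,2])/K[0,0]*d,(v-K[1,2])/K[1,1]*d,d],-1)
    return (P-t)@R      # world, 480x640x3
def proj(X,c):
    p=(np.atleast_2d(X)@c["R"].T+c["t"])@c["intrinsics"].T
    return p[:,:2]/p[:,2:]
def boxpts(cx,cy,yaw,pts):
    R=np.array([[np.cos(yaw),-np.sin(yaw)],[np.sin(yaw),np.cos(yaw)]])
    p=np.array(pts,float);q=p.copy();q[:,:2]=p[:,:2]@R.T+[cx,cy];return q
E
python3 - <<'E'
from h import *
from rig import r
c=r.calibration("top");d=np.load("pics/top0d.npy");im=cv2.imread("pics/top0.png")
W=cloud(d,c)
hsv=cv2.cvtColor(im,cv2.COLOR_BGR2HSV)
reg=np.zeros((480,640),bool);reg[165:300,215:400]=1
print("table z",np.median(W[300:310,200:260,2]))
g=reg&(hsv[...,0]>45)&(hsv[...,0]<85)&(hsv[...,1]>120)
P=W[g];print("green n",len(P),"z pct",np.percentile(P[:,2],[2,50,98]))
top=P[P[:,2]>112];print("top n",len(top),top.mean(0),cv2.minAreaRect(top[:,:2].astype(np.float32)))
# box + strips: points of height 8..62
m=reg&(W[...,2]>10)&(W[...,2]<62)
n,l,s,ct=cv2.connectedComponentsWithStats(m.astype(np.uint8))
for i in range(1,n):
    if s[i,4]>40:
        Q=W[l==i];print(i,s[i],Q.mean(0).round(),[round(x,1) for x in np.percentile(Q[:,2],[5,50,95])],cv2.minAreaRect(Q[:,:2].astype(np.float32)))
lid=reg&(W[...,2]>75)&~g&(hsv[...,1]<110)
Q=W[lid];print("lid",len(Q),Q.mean(0),np.percentile(Q[:,2],[2,50,99]))
u,sv,vt=np.linalg.svd(Q-Q.mean(0),full_matrices=False);print(vt,sv/len(Q)**.5)
cv2.imwrite("pics/crop1.png",cv2.resize(im[170:300,215:395],None,fx=4.4,fy=4.4,interpolation=cv2.INTER_CUBIC))
E
```

```text
table z 0.37309778069745375
green n 433 z pct [ 37.33958818 122.53289461 130.43669926]
top n 376 [535.37291932 148.13806926 135.29913492] ((380.41412353515625, 94.62151336669922), (414.07220458984375, 67.60319519042969), 19.354692459106445)
44 [ 225  197  130   68 2225] [506.  57.  32.] [np.float64(12.1), np.float64(23.8), np.float64(59.2)] ((516.0741577148438, 58.65753173828125), (366.65673828125, 129.7742462158203), 79.279052734375)
86 [364 227  21  22 350] [ 492. -185.   47.] [np.float64(18.5), np.float64(52.6), np.float64(59.5)] ((494.8522644042969, -186.78549194335938), (59.60271072387695, 56.233123779296875), 75.22958374023438)
157 [240 256  31  21 590] [413. 157.  29.] [np.float64(22.6), np.float64(29.0), np.float64(35.6)] ((414.09637451171875, 157.88446044921875), (86.44544219970703, 56.60969543457031), 88.83782196044922)
161 [295 262  28  28 339] [385.   4.  28.] [np.float64(20.2), np.float64(28.9), np.float64(34.8)] ((384.53631591796875, 3.2207183837890625), (77.53218841552734, 78.57066345214844), 89.7962417602539)
lid 2387 [588.57449247  43.8237489  144.02069408] [  77.14244107  125.18567627 1637.93101149]
[[-0.24533401 -0.06895317  0.96698329]
 [ 0.15252705  0.98229856  0.10874301]
 [-0.95736447  0.17416946 -0.23047403]] [167.80943771  94.06385803  18.30987558]
```

View pics/crop1.png

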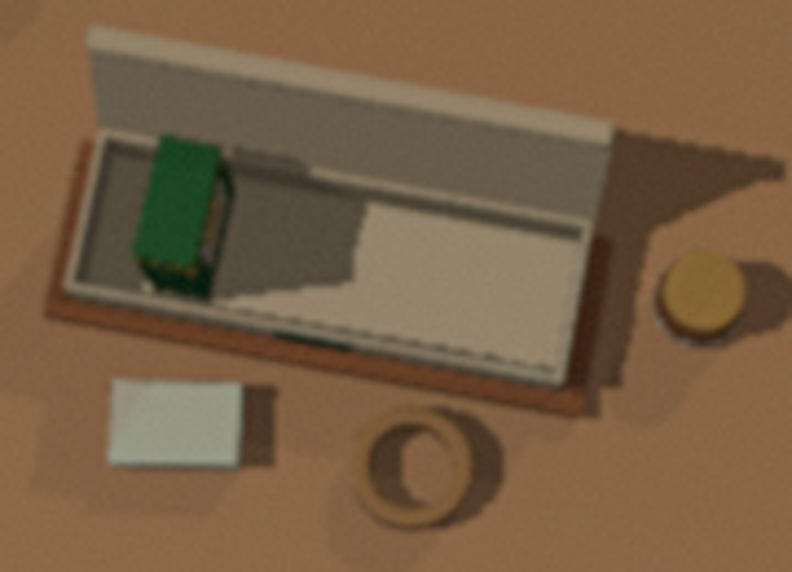

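The crop confirms the green carton with yellow-band/label on its side faces, at crop (180,200), standing in the box's left part. The rim corners are at crop (66,292), (565,384), (592,213) and (97,128). I'll fit box, carton and lid from these pixels on planes of known height.

Run:
```python
from h import *
from rig import r
from scipy.optimize import least_squares
c=r.calibration("top")
def ray(uv,z):
    K,R,t=c["intrinsics"],c["R"],c["t"]
    C=-R.T@t; dv=R.T@np.linalg.inv(K)@np.array([*uv,1]); return C+dv*(z-C[2])/dv[2]
px=lambda a:np.array([(a[0]+.5)/4.4-.5+215,(a[1]+.5)/4.4-.5+170])
cr=[(66,292),(565,384),(592,213),(97,128)]
W=np.array([ray(px(a),56) for a in cr]);print(W.round(1))
M=np.array([[-54,164,56],[-54,-164,56],[54,-164,56],[54,164,56]])
f=lambda p:(boxpts(*p,M)-W)[:,:2].ravel()
s=least_squares(f,[510,55,-.15],loss="soft_l1",f_scale=3);print("box",s.x,f(s.x).round(1))
st=[ray(px(a),18) for a in [(46,316),(583,413)]];
f2=lambda p:np.r_[f(p),(boxpts(*p,[[-68,182,18],[-68,-182,18]])-np.array(st))[:,:2].ravel()]
s=least_squares(f2,[510,55,-.15],loss="soft_l1",f_scale=3);print("box",s.x,f2(s.x).round(1));cx,cy,yaw=s.x
R=np.array([[np.cos(yaw),-np.sin(yaw)],[np.sin(yaw),np.cos(yaw)]])
for a in [(158,136),(221,146),(201,264),(135,252)]:
    w=ray(px(a),124);print("carton top corner in box",((w[:2]-[cx,cy])@R).round(1))
d=np.load("pics/top0d.npy");Wc=cloud(d,c)
Q=Wc[165:260,230:360].reshape(-1,3);b=Q.copy();b[:,:2]=(Q[:,:2]-[cx,cy])@R
k=(b[:,0]>56)&(b[:,0]<140)&(abs(b[:,1])<150)&(b[:,2]>70)&(b[:,2]<190);b=b[k]
for z0 in range(70,190,10):
    j=(b[:,2]>=z0)&(b[:,2]<z0+10)
    if j.sum()>5: print(z0+5,j.sum(),np.median(b[j,0]).round(1))
a=np.arctan2(b[:,2]-56,54-b[:,0]);print("lid",np.median(a),a.std())
for a in [(90,30),(610,122)]:
  for L in (1.85,2.0,2.15):
    w=ray(px(a),56+111*np.sin(L));print(L,((w[:2]-[cx,cy])@R).round(1),"expect x",round(54-111*np.cos(L),1))
```

```text
[[ 494.9  227.7   56. ]
 [ 433.7  -95.    56. ]
 [ 546.4 -114.    56. ]
 [ 604.3  209.9   56. ]]
box [ 5.20076661e+02  5.71350821e+01 -1.78833223e-01] [ 1.2  0.4  4.1  0.3 -2.4  0.2 -1.9 -1. ]
box [ 5.19931683e+02  5.69551725e+01 -1.80929624e-01] [ 1.4  0.3  3.6  0.3 -2.9 -0.1 -1.8 -1.3 -0.2  2.1  0.2 -1.1]
carton top corner in box [ 41.6 114.7]
carton top corner in box [42.3 74.6]
carton top corner in box [-33.9  72.4]
carton top corner in box [-33.7 114.2]
75 184 60.8
85 200 64.0
95 190 66.8
105 217 70.0
115 208 73.1
125 207 76.3
135 220 79.3
145 99 81.1
155 26 92.0
165 549 85.4
175 71 80.1
lid 1.8764082099404344 0.054990745653419354
1.85 [ 91.2 163. ] expect x 84.6
2.0 [ 92.7 164.1] expect x 100.2
2.15 [ 94.9 165.7] expect x 114.8
1.85 [  90.5 -161.9] expect x 84.6
2.0 [  92.1 -162.1] expect x 100.2
2.15 [  94.3 -162.3] expect x 114.8
```

Measurements: box at (520, 57) with yaw about -0.18. The carton centre is at box (4, 94), so it must fall towards -y. The lid is at about 1.88 rad. The carton's measured top is 76 by 41 mm, against 80 by 40 given, which is consistent. I'll first turn the tool so that its x lies along box +y and its y along box +x, fingers shut.

carry_out([
  [[0, 0, 0], -10, -1],
  [[0, 0, 0], -10, -1],
  [[0, 0, 0], -10, -1],
  [[0, 0, 0], -10, -1],
  [[0, 0, 0], -10, -1],
  [[0, 0, 0], -7.9, -1],
  [[0, 0, 0], 0, -1],
], grip_force=30)

```text
time: 0.98
tool_pos: [194.0, -487.5, 230.7]
orientation: [-3.141, -0.001, 1.388]
wrist_force: [0.1, 0.4, -0.6]
grip_width: 0.002
```

carry_out([
  [[46.5, 14.2, 0], 0, -1],
  [[46.5, 14.2, 0], 0, -1],
  [[46.5, 14.2, 0], 0, -1],
  [[46.5, 14.2, 0], 0, -1],
  [[46.5, 14.2, 0], 0, -1],
  [[46.5, 14.2, 0], 0, -1],
  [[46.5, 14.2, 0], 0, -1],
  [[46.5, 14.2, 0], 0, -1],
])

```text
time: 1.98
tool_pos: [373.5, -140.9, 231.2]
orientation: [3.141, 0.0, 1.386]
wrist_force: [1.1, -0.3, -0.6]
grip_width: -0.005
```

carry_out([
  [[46.5, 14.2, 0], 0, -1],
  [[46.5, 14.2, 0], 0, -1],
  [[46.5, 14.2, 0], 0, -1],
  [[46.5, 14.2, 0], 0, -1],
  [[46.5, 14.2, 0], 0, -1],
  [[46.5, 14.2, 0], 0, -1],
  [[46.5, 14.2, 0], 0, -1],
  [[46.5, 14.2, 0], 0, -1],
])

```text
time: 2.98
tool_pos: [552.3, 204.5, 231.0]
orientation: [-3.141, 0.0, 1.387]
wrist_force: [0.3, -0.6, 1.0]
grip_width: 0.003
```

```bash
cat >> h.py <<'E'
B=(520,57,-.18)
def state(r):
    o=r.get_obs();c,s=np.cos(B[2]),np.sin(B[2]);R=np.array([[c,-s],[s,c]])
    p=np.array(o["tool_pos"])
    print("t",round(o["time"],2),"box xyz",((p[:2]-B[:2])@R).round(1),p[2].round(1),"rpy",np.round(o["orientation"],3),"F box",(np.array(o["wrist_force"][:2])@R).round(1),round(o["wrist_force"][2],1),"q",np.round(o["qpos"],2))
E
python3 - <<'E'
from h import *
from rig import r
state(r)
p,d=r.get_image("wrist");cv2.imwrite("pics/w1.png",p[:,:,::-1])
W=cloud(d,r.calibration("wrist"))
hsv=cv2.cvtColor(p,cv2.COLOR_RGB2HSV);g=(hsv[...,0]>45)&(hsv[...,0]<85)&(hsv[...,1]>120)&(abs(W[...,2]-124)<8)
c,s=np.cos(B[2]),np.sin(B[2]);Q=(W[g][:,:2]-B[:2])@np.array([[c,-s],[s,c]])
print(len(Q));
if len(Q): print(np.percentile(Q,[1,99],axis=0).round(1),np.median(W[g][:,2]),cv2.minAreaRect(Q.astype(np.float32)))
E
```

```text
t 2.98 box xyz [  5.4 150.9] 231.0 rpy [-3.141  0.     1.387] F box [ 0.4 -0.5] 1.0 q [ 0.24  0.22  0.29  1.64 -0.    2.  ]
372
[[ -8.7  86.4]
 [ 40.2 122.9]] 122.6384506726647 ((20.769981384277344, 108.53877258300781), (29.026247024536133, 57.66176223754883), 67.10420989990234)
```

View pics/w1.png

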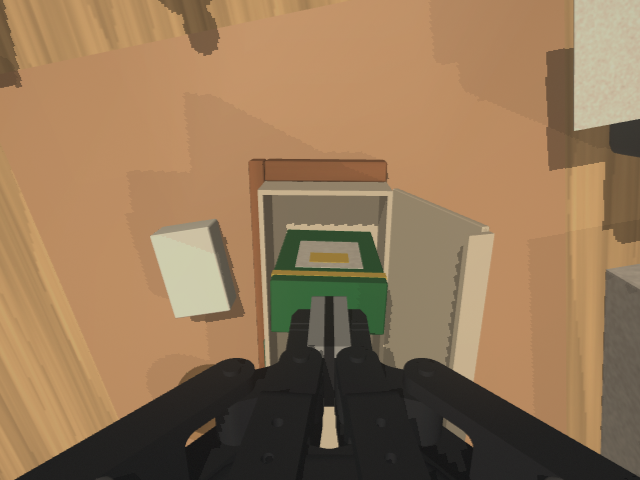

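The wrist view shows the green carton's label face and top, just ahead of the fingers at about (328,290), clear of the walls and the lid (right). I'll descend behind it on the +y side and then push towards -y.

carry_out([
  [[0, 0, 25], 0, -1],
  [[0, 0, 35], 0, -1],
  [[0, 0, 35], 0, -1],
  [[0, 0, 25], 0, -1],
  [[0, 0, 3], 0, -1],
  [[0, 0, 0], 0, -1],
])

```text
time: 3.78
tool_pos: [552.0, 202.9, 108.8]
orientation: [3.141, -0.0, 1.388]
wrist_force: [0.3, 0.4, -0.7]
grip_width: -0.001
```

carry_out([
  [[-5, 0, 0], 0, -1],
  [[-6, 0, 0], 0, -1],
  [[-6, 0, 0], 0, -1],
  [[-6, 0, 0], 0, -1],
  [[-6, 0, 0], 0, -1],
  [[-6, 0, 0], 0, -1],
  [[-5, 0, 0], 0, -1],
  [[0, 0, 0], 0, -1],
])

```text
time: 4.78
tool_pos: [544.5, 163.2, 108.2]
orientation: [-3.141, 0.0, 1.389]
wrist_force: [0.2, 0.5, 1.2]
grip_width: -0.001
```

Run:
```python
from h import *
from rig import r
state(r)
p,d=r.get_image("scene");cv2.imwrite("pics/s2.png",cv2.resize(p[180:320,230:450,::-1],None,fx=3.5,fy=3.5))
```

```text
t 4.78 box xyz [  5.1 108.9] 108.2 rpy [-3.141  0.     1.389] F box [0.1 0.5] 1.2 q [ 0.17  0.17 -0.02  1.39 -0.    1.93]
```

View pics/s2.png

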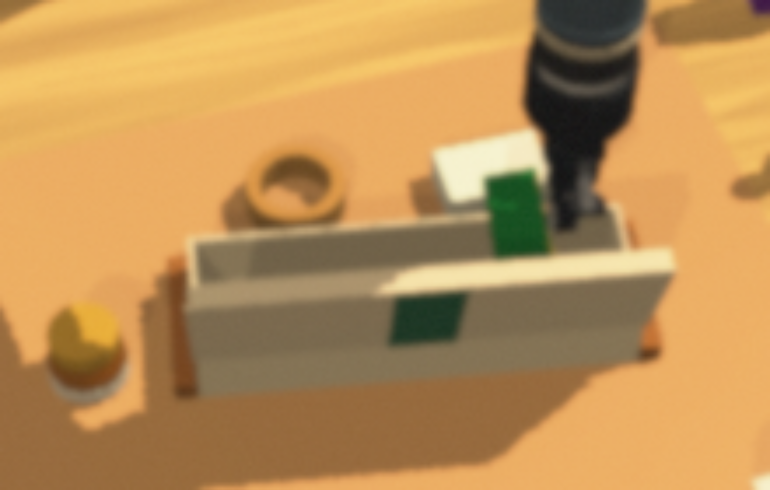

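The scene crop shows the fingers at (565,210) right against the carton's +y face, with the carton still upright. I'll keep pushing slowly.

carry_out([
  [[-4, 0, 0], 0, -1],
  [[-4, 0, 0], 0, -1],
  [[-4, 0, 0], 0, -1],
  [[-4, 0, 0], 0, -1],
  [[-4, 0, 0], 0, -1],
  [[-4, 0, 0], 0, -1],
  [[-4, 0, 0], 0, -1],
  [[-2, 0, 0], 0, -1],
])

```text
time: 5.82
tool_pos: [539.2, 133.9, 108.3]
orientation: [3.142, 0.0, 1.389]
wrist_force: [0.1, -0.1, -0.3]
grip_width: 0.005
```

Run:
```python
from h import *
from rig import r
state(r)
for n in ("top","scene"):
    p,d=r.get_image(n);W=cloud(d,r.calibration(n));hsv=cv2.cvtColor(p,cv2.COLOR_RGB2HSV)
    g=(hsv[...,0]>45)&(hsv[...,0]<85)&(hsv[...,1]>120)
    c,s=np.cos(B[2]),np.sin(B[2]);q=(W[...,:2]-B[:2])@np.array([[c,-s],[s,c]])
    g&=(abs(q[...,0])<60)&(abs(q[...,1])<165)&(W[...,2]<150)
    print(n,g.sum(),np.percentile(np.c_[q[g],W[g][:,2]],[2,50,98],axis=0).round(1))
```

```text
t 5.83 box xyz [ 5.1 79.1] 108.3 rpy [3.142 0.    1.389] F box [ 0.1 -0.1] -0.3 q [ 0.12  0.13 -0.05  1.38 -0.    1.88]
top 292 [[-38.6 -42.9  23.9]
 [  3.4   9.2  42.7]
 [ 37.9  59.   50.8]]
scene 127 [[-43.5 -38.9  30.4]
 [-30.7  32.9  45.2]
 [-19.4  73.7  50.2]]
```

The carton has fallen. Its upper face is at z≈43–45 mm over y −43…74 and x ±39, so it lies flat. Next I'll rise, cross over the lid and go down behind it.

carry_out([
  [[0, 0, -30], 0, -1],
  [[0, 0, -40], 0, -1],
  [[0, 0, -40], 0, -1],
  [[-20, 30, 0], 0, -1],
  [[-20, 35, 0], 0, -1],
  [[-20, 35, 0], 0, -1],
  [[-19, 30, 0], 0, -1],
  [[0, 0, 0], 0, -1],
])

```text
time: 6.92
tool_pos: [654.0, 31.1, 216.7]
orientation: [-3.14, 0.0, 1.387]
wrist_force: [-0.3, 0.4, -0.2]
grip_width: -0.003
```

Run:
```python
from h import *
from rig import r
state(r)
p,d=r.get_image("scene");a=cv2.resize(p[180:320,230:450,::-1],None,fx=2.5,fy=2.5)
p,d=r.get_image("top");b=cv2.resize(p[160:300,200:420,::-1],None,fx=2.5,fy=2.5)
a=a[:350];cv2.imwrite("pics/s3.png",cv2.resize(np.vstack([a,b]),None,fx=.85,fy=.85))
W=cloud(d,r.calibration("top"));c,s=np.cos(B[2]),np.sin(B[2]);q=(W[...,:2]-B[:2])@np.array([[c,-s],[s,c]])
for y0 in range(-60,90,15):
    m=(abs(q[...,0])<30)&(q[...,1]>=y0)&(q[...,1]<y0+15)&(W[...,2]<100)
    print(y0,m.sum(),np.median(W[m][:,2]).round(1) if m.any() else None)
```

```text
t 6.92 box xyz [136.5  -1.5] 216.7 rpy [-3.14   0.     1.387] F box [-0.3  0.3] -0.2 q [-0.05  0.4   0.48  1.65 -0.    1.7 ]
-60 0 None
-45 0 None
-30 0 None
-15 0 None
0 0 None
15 0 None
30 0 None
45 0 None
60 0 None
75 0 None
```

View pics/s3.png

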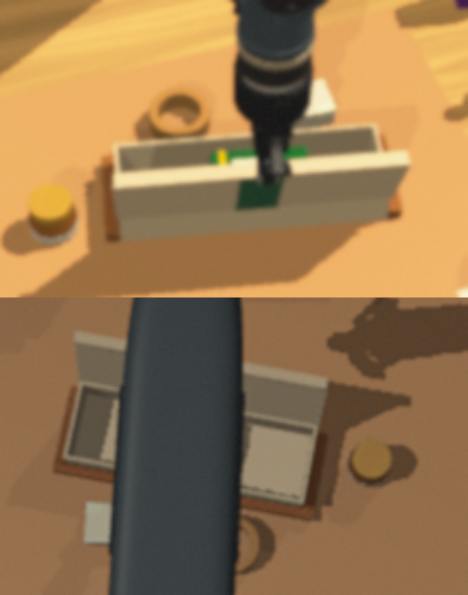

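The pictures show the fingers behind the lid (top panel, about (270,165)) and the carton lying low in the box, its green and yellow edge just above the lid line. The neighbours are untouched. I'll go down behind the lid and push it over.

carry_out([
  [[0, 0, 20], 0, -1],
  [[0, 0, 30], 0, -1],
  [[0, 0, 22], 0, -1],
  [[0, 0, 0], 0, -1],
  [[0, -8, 0], 0, -1],
  [[0, -8, 0], 0, -1],
  [[0, -8, 0], 0, -1],
  [[0, 0, 0], 0, -1],
])

```text
time: 8.02
tool_pos: [628.9, 37.5, 147.2]
orientation: [3.141, -0.0, 1.39]
wrist_force: [0.9, 0.5, 0.8]
grip_width: -0.001
```

carry_out([
  [[0, -6, 0], 0, -1],
  [[0, -6, 0], 0, -1],
  [[0, -6, 0], 0, -1],
  [[0, -6, 0], 0, -1],
  [[0, -6, 0], 0, -1],
  [[0, -6, 0], 0, -1],
])

```text
time: 8.78
tool_pos: [593.3, 43.9, 146.2]
orientation: [-3.141, -0.0, 1.389]
wrist_force: [0.9, -0.1, 0.5]
grip_width: -0.003
```

```bash
cat >> h.py <<'E'
def lid(r,n="scene"):
    p,d=r.get_image(n);W=cloud(d,r.calibration(n))
    c,s=np.cos(B[2]),np.sin(B[2]);q=(W[...,:2]-B[:2])@np.array([[c,-s],[s,c]])
    z=W[...,2];m=(q[...,0]>-75)&(q[...,0]<140)&(z>64)&(z<185)&(((q[...,1]>70)&(q[...,1]<155))|((q[...,1]<-70)&(q[...,1]>-155)))
    x=q[...,0][m];zz=z[m];a=np.arctan2(zz-56,54-x);rr=np.hypot(zz-56,54-x);k=(rr>40)&(rr<118)
    print(n,"lid pts",k.sum(),"angle pct",np.percentile(a[k],[10,50,90]).round(2) if k.any() else None)
    return p,d
E
python3 - <<'E'
from h import *
from rig import r
state(r);lid(r);lid(r,"top")
E
```

```text
t 8.78 box xyz [74.4  0.3] 146.2 rpy [-3.141 -0.     1.389] F box [0.9 0.1] 0.5 q [-0.04  0.23  0.13  1.47  0.    1.71]
scene lid pts 1613 angle pct [1.55 1.62 1.68]
top lid pts 415 angle pct [1.5  1.56 1.62]
```

The lid is at about 1.6 rad and follows the fingers. I'll go on along the arc.

carry_out([
  [[0, -8, 0], 0, -1],
  [[0, -9, 0], 0, -1],
  [[0, -9, 0], 0, -1],
  [[0, -9, 3], 0, -1],
  [[0, -9, 3], 0, -1],
  [[0, -8, 4], 0, -1],
  [[0, 0, 0], 0, -1],
])

```text
time: 9.75
tool_pos: [541.4, 53.4, 135.7]
orientation: [-3.14, 0.0, 1.39]
wrist_force: [-0.1, -0.5, 0.0]
grip_width: 0.0
```

Run:
```python
from h import *
from rig import r
state(r);lid(r);lid(r,"top")
```

```text
t 9.75 box xyz [21.7  0.3] 135.7 rpy [-3.14  0.    1.39] F box [ 0.  -0.5] 0.0 q [-0.02  0.1  -0.04  1.44  0.    1.73]
scene lid pts 2116 angle pct [1.04 1.09 1.16]
top lid pts 736 angle pct [0.98 1.08 1.14]
```

carry_out([
  [[0, -8, 5], 0, -1],
  [[0, -7, 6], 0, -1],
  [[0, -7, 6], 0, -1],
  [[0, -6, 7], 0, -1],
  [[0, -5, 8], 0, -1],
  [[0, -4, 8], 0, -1],
  [[0, -3, 8], 0, -1],
  [[0, -3, 8], 0, -1],
])

```text
time: 10.85
tool_pos: [500.1, 61.0, 79.6]
orientation: [-3.141, 0.0, 1.389]
wrist_force: [0.2, 1.0, 0.8]
grip_width: 0.003
```

carry_out([
  [[0, -2, 6], 0, -1],
  [[0, -1, 5], 0, -1],
  [[0, 0, 4], 0, -1],
  [[0, 0, 2], 0, -1],
  [[0, 0, 0], 0, -1],
])

```text
time: 11.48
tool_pos: [497.3, 61.5, 63.0]
orientation: [-3.141, 0.0, 1.389]
wrist_force: [0.6, 0.2, 0.6]
grip_width: 0.002
```

Run:
```python
from h import *
from rig import r
state(r);lid(r);lid(r,"top")
```

```text
t 11.47 box xyz [-23.1   0.3] 63.0 rpy [-3.141  0.     1.389] F box [0.5 0.3] 0.6 q [-0.01  0.02 -0.27  1.29 -0.    1.74]
scene lid pts 650 angle pct [0.09 0.13 0.2 ]
top lid pts 424 angle pct [0.09 0.12 0.2 ]
```

carry_out([
  [[0, 0, 1], 0, -1],
  [[0, 0, 1], 0, -1],
  [[0, 0, 1], 0, -1],
  [[0, 0, 0], 0, -1],
])

```text
time: 12.08
tool_pos: [497.6, 61.5, 61.0]
orientation: [3.141, -0.0, 1.389]
wrist_force: [-1.6, -0.2, 5.2]
grip_width: 0.004
```

carry_out([
  [[0, 0, 1], 0, -1],
  [[0, 0, 0], 0, -1],
])

```text
time: 12.32
tool_pos: [497.7, 61.5, 60.9]
orientation: [3.141, -0.0, 1.389]
wrist_force: [-3.6, 0.1, 8.4]
grip_width: 0.002
```

It has a hard stop at z = 61, which is the box rim plus the board. I'll press a little more, then retreat.

carry_out([
  [[0, 0, 1], 0, -1],
  [[0, 0, 1], 0, -1],
  [[0, 0, 0], 0, -1],
  [[0, 0, 0], 0, -1],
])

```text
time: 12.82
tool_pos: [497.7, 61.5, 60.9]
orientation: [3.14, -0.0, 1.389]
wrist_force: [-7.2, -0.3, 16.7]
grip_width: -0.003
```

carry_out([
  [[0, 0, -8], 0, -1],
  [[0, 0, -20], 0, -1],
  [[0, 0, -35], 0, -1],
  [[0, 0, -40], 0, -1],
  [[0, 0, -40], 0, -1],
  [[-40, -10, -20], 0, -1],
  [[-50, -10, 0], 0, -1],
  [[-50, 0, 0], 0, -1],
])

```text
time: 13.82
tool_pos: [452.2, -73.6, 220.5]
orientation: [3.141, 0.0, 1.391]
wrist_force: [0.9, -1.2, -1.1]
grip_width: -0.001
```

carry_out([
  [[-50, -10, 0], 0, -1],
  [[-50, -10, 0], 0, -1],
  [[-50, -10, 0], 0, -1],
  [[-50, -10, 0], 0, -1],
  [[0, 0, 0], 0, -1],
])

```text
time: 14.45
tool_pos: [375.7, -264.9, 219.4]
orientation: [-3.141, 0.0, 1.383]
wrist_force: [0.7, -0.6, -0.2]
grip_width: 0.005
```

Run:
```python
from h import *
from rig import r
state(r)
p,d=lid(r,"scene");a=cv2.resize(p[120:400,80:560,::-1],None,fx=1.2,fy=1.2)
p,d=lid(r,"top");b=cv2.resize(p[160:280,200:400,::-1],None,fx=2.1,fy=2.1)
b=cv2.copyMakeBorder(b,0,0,0,a.shape[1]-b.shape[1],cv2.BORDER_CONSTANT)
cv2.imwrite("pics/s4.png",np.vstack([a,b]))
W=cloud(d,r.calibration("top"));c,s=np.cos(B[2]),np.sin(B[2]);q=(W[...,:2]-B[:2])@np.array([[c,-s],[s,c]])
for x0 in range(-50,50,20):
    m=(q[...,0]>=x0)&(q[...,0]<x0+20)&(abs(q[...,1])<150)&(W[...,2]<150)
    print(x0,m.sum(),np.median(W[m][:,2]).round(1) if m.any() else None)
```

```text
t 14.45 box xyz [ -84.3 -342.5] 219.4 rpy [-3.141  0.     1.383] F box [ 0.8 -0.4] -0.2 q [-0.76 -0.12 -0.09  1.6  -0.    1.  ]
scene lid pts 308 angle pct [0.09 0.13 0.2 ]
top lid pts 245 angle pct [0.09 0.12 0.2 ]
-50 725 60.4
-30 717 60.3
-10 722 60.4
10 718 60.3
30 708 60.5
```

View pics/s4.png

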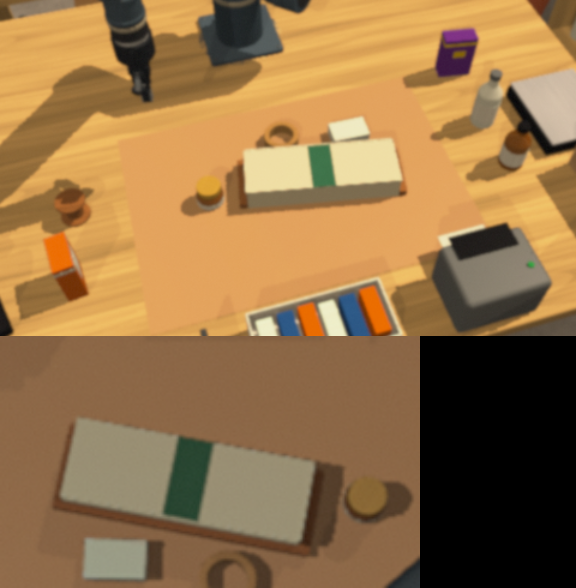

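The lid lies shut on the box (scene panel, about (320,165)), flat at z≈60.4 all the way across. The neighbours still stand where they were and the arm is clear. Handing in.

```bash
python3 -c "
from rig import r
print(r.sign_off())"
```

```text
the job is handed in; nothing more can be done
None
```

I pushed the green carton over along the box towards the middle, and it lies flat on the box floor. I then pushed the lid over from behind and pressed it shut, and handed the job in at about 14.5 s.

- **Carton:** after the fall its upper face measured about 43–45 mm above the table, against 44 mm expected. It spanned about 117 by 76 mm, so it was lying on its broad side. A second top-view check once the arm had moved behind the lid failed, because the arm hid the carton. I relied on the first reading and the scene picture.
- **Lid:** pressing met a hard stop at z = 61 mm, and I pressed to about 17 N there. After retreating, the lid top read 60.3–60.5 mm right across its width, so it was fully shut. My lid-angle script still gave about 0.13 rad. That disagrees only because it counts points above 64 mm, so on a shut lid it sees only stray noise.
- **Everything else:** the last picture showed the other things standing where they had been, with the robot touching nothing. I judged that by eye and did not measure their positions again.

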